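Set out the tea canisters by size on the cooper's display plank

ROBOT

A 7-joint arm with a two-finger parallel gripper is mounted at the origin on the work surface. World frame = base frame: x ahead of the robot, y to its left, z up, the work surface at z = 0. Lengths are in m, angles in rad, forces in N, time in s.
With the tool pointing down it reaches from about 0.425 to 0.95 m from the base axis. Payload 16.7 kg.
Tool frame: the origin (TCP) lies midway between the tips of the shut fingers; the grasp point (between the pads) lies manip.hold_point_z behind it (manip.hold_point_z is the distance from the TCP to the grasp point, in m); x points along the fingers, z is the direction in which the jaws open and shut, and the axes are right-handed (so a half turn about x gives the same grasp; the last joint's range is limited). The gripper opens to 94 mm and grips with 3 to 60 N. Pads are 16 mm wide; open, the fingers measure 119 mm over their backs; the gripper's body (75 mm by 177 mm) begins 78 mm behind the grasp point.
Start: joints at [1.095, 0.426, 0.074, 1.606, -0.034, 1.111, -0.067], TCP at [0.216, -0.639, 0.205] pointing down, gripper open.
Joint ranges: [-2.85, 2.85], [-0.5, 2.14], [-1.23, 1.37], [0.21, 2.46], [-1.02, 4.16], [0.16, 2.05], [-2.73, 2.73]. Speed limits (rad/s): [1.89, 1.89, 2.39, 2.39, 3.01, 3.01, 3.01].

INTERFACE

Orientations are given as a 3x3 rotation matrix whose columns are the frame's x, y, z axes.
In Python, from cell import readout, grab_frame, job, nets, manip gives the robot as it stands.
- The arm moves only by the shell command python3 -m pendant 'ROWS' [OPENING]. ROWS is JSON, a list of rows, each an object of numbers: "x", "y", "z": the shift along the tool's x, y, z scaled (see below); "rx", "ry", "rz": the turn, a rotation vector about the tool's x, y, z scaled (see below). In form: [{"x": .., "y": .., "z": .., "rx": .., "ry": .., "rz": ..}, ...]. A call has 1 to 10 rows; each row is the pose to reach, as a shift and turn from the pose measured when the call began, along the tool's axes at that moment, turning the shorter way round; what a row does not reach only later rows make up. The controller multiplies each number of a shift by 300 mm and each number of a turn by 180 degrees. A row lasts 1/10 s, in which the tool goes at most 50 mm and 8.59 degrees, less where a joint would pass 70% of its speed; a pose out of reach is approached as far as the arm can. A call with a number of a shift or a turn outside -1 to 1 is refused whole. A call with a gripper value outside its range is refused whole. OPENING is the opening, from 0 (shut) to 1 (fully open), set as the call begins (- or left out, the last holds). The fingers move at their own pace and stop on an object; the grip force is fixed at half the most. Time passes only in rows, so rows that repeat a pose let the fingers close. It gives the time, the measured TCP pose, the force and the opening at its end, in the units of the state.
- readout.get_state(): the state, without advancing time (a new reading comes with each control period).
- grab_frame(name): name is "scene" or "top" or "wrist"; returns a dict with "pixels" (384x512x3 uint8, red, green, blue), "vertical_fov" (degrees; the focal length in pixels is half the picture's height over the tangent of half this angle, whatever the lens; pixels are square), "cx", "cy" (the principal point, pixels), "extrinsics" (4x4, takes a point from world to camera coordinates). Camera axes: x right, y up, looking along -z (the intrinsics and any distortion apply to the point x, -y, -z); pixel columns grow to the right and rows downward; lengths in m; the calibration is good to about 2 mm. The wrist camera is an equidistant fisheye: a pixel r from the principal point sees the ray r / f radians off the axis. A picture is of the moment at which its call begins. There is no depth.
- job.finish_job(): hands the job in, once; it reports no verdict.
Trained networks look in a picture, given as the dict that the camera call returned (one of the last four; its "shot" number tells which), for a name from the list of things; names that differ only in an ending like _2 or _b are one class to them, and where a whole thing is asked for, a point or a joint stands for the part that bears it (a point fixed in the world has none). Each returns a list of dicts, best first, with "conf" (0 to 1); they miss things now and then, are a little off and sometimes report something else, mostly with a low value. They report only what shows in the picture. A call takes as long as a camera call.
- nets.cut_out(picture, label): "mask" (384x512 bool, what is visible of it) and "position" ([column, row] in pixels, amid what is visible of it).
The state is a dict: "time_s": time; "joints": joint angles; "qvel": joint speeds; "effort": joint torques, N m; "position": TCP position; "ee_rot": TCP orientation; "wrist_force": force on the tool from outside, world axes, zero at the start; "wrist_torque": the same for the moment, N m; "grip_width": opening from 0.0 (shut) to 1.0 (fully open).
Only numpy, scipy, OpenCV 4.12 (cv2) and the standard library are available. Lean on these libraries where they do the work, as an engineer would, in place of code of your own. Each camera call takes 0.05 s, during which the arm holds its last target. There are 200 camera calls.

TASK

Set the four lidded wooden tea canisters out for sale on the display plank: upright, one in the middle of each cork pad, in order of size, with the largest on the pad next to the wooden pail and stepping down to the smallest beside the green tin. Set each one down gently rather than dropping it, never tip one over, and leave the pail and the tin where they stand.

Things in the scene. Friction and masses are not known exactly. Their poses are not given: they have to be found in the camera images.
- canister_smallest: The smallest of four tea canisters: upright cylinder of pale staves, two thin brass hoops, flat dark wooden lid (fixed tight) with a brass knob in its middle, 14 mm across, 10 mm high. 44 mm across, straight sides, 54 mm high to the lid's top, 64 mm with the knob. Under 0.25 kg. Loose, on the bench. Origin: centre of its underside; z up its axis.
- canister_second: The second smallest of four tea canisters: upright cylinder of pale staves, two thin brass hoops, flat dark wooden lid (fixed tight) with a brass knob in its middle, 14 mm across, 10 mm high. 51 mm across, straight sides, 74 mm high to the lid's top, 84 mm with the knob. Under 0.25 kg. Loose, on the bench. Origin: centre of its underside; z up its axis.
- canister_third: The second largest of four tea canisters: upright cylinder of pale staves, two thin brass hoops, flat dark wooden lid (fixed tight) with a brass knob in its middle, 14 mm across, 10 mm high. 58 mm across, straight sides, 96 mm high to the lid's top, 106 mm with the knob. Under 0.25 kg. Loose, on the bench. Origin: centre of its underside; z up its axis.
- canister_largest: The largest of four tea canisters: upright cylinder of pale staves, two thin brass hoops, flat dark wooden lid (fixed tight) with a brass knob in its middle, 14 mm across, 10 mm high. 65 mm across, straight sides, 120 mm high to the lid's top, 130 mm with the knob. Under 0.25 kg. Loose, on the bench. Origin: centre of its underside; z up its axis.
- pad_1: Round cork pad, 80 mm across, 3 mm thick, the leftmost (+y) of the row of four, about 98 mm apart, fixed midway across the brown display plank (fixed; 18 mm thick, 170 mm deep, 800 mm long, flat on the bench). Origin: centre of the pad's underside, on the plank's top; z up, y along the plank.
- pad_2: Round cork pad, 80 mm across, 3 mm thick, second from the left (+y) of the row of four, about 98 mm apart, fixed midway across the brown display plank (fixed; 18 mm thick, 170 mm deep, 800 mm long, flat on the bench). Origin: centre of the pad's underside, on the plank's top; z up, y along the plank.
- pad_3: Round cork pad, 80 mm across, 3 mm thick, third from the left (+y) of the row of four, about 98 mm apart, fixed midway across the brown display plank (fixed; 18 mm thick, 170 mm deep, 800 mm long, flat on the bench). Origin: centre of the pad's underside, on the plank's top; z up, y along the plank.
- pad_4: Round cork pad, 80 mm across, 3 mm thick, the rightmost (-y) of the row of four, about 98 mm apart, fixed midway across the brown display plank (fixed; 18 mm thick, 170 mm deep, 800 mm long, flat on the bench). Origin: centre of the pad's underside, on the plank's top; z up, y along the plank.
- pail: Open pail of pale staves with two brass hoops and a folded-down thin brass bail, 160 mm across the rim, 136 mm at the foot, 120 mm high. Stands loose on the plank beyond one end of the row of pads (either end), about 160 mm from the nearest pad's centre. Origin: centre of its underside; z up.
- tin: Round green tin with a steel lid, 75 mm across and 88 mm high. Stands loose on the plank beyond the other end of the row of pads. Origin: centre of its underside; z up.

How it is judged:
At the end, for the whole second after the job is handed in: Each canister stands upright (within 0.08 rad) and still on its pad, its centre within 12 mm of the pad's centre: largest on the pad next to the pail, then the second largest, then the second smallest, and the smallest on the pad next to the tin (((horizontal distance between pail and pad_1 below 0.28 m and horizontal distance between canister_largest and pad_1 below 0.012 m and z of canister_largest in the frame of pad_1 between 0 and 0.007 m and horizontal distance between canister_third and pad_2 below 0.012 m and z of canister_third in the frame of pad_2 between 0 and 0.007 m and horizontal distance between canister_second and pad_3 below 0.012 m and z of canister_second in the frame of pad_3 between 0 and 0.007 m and horizontal distance between canister_smallest and pad_4 below 0.012 m and z of canister_smallest in the frame of pad_4 between 0 and 0.007 m) or (horizontal distance between pail and pad_4 below 0.28 m and horizontal distance between canister_smallest and pad_1 below 0.012 m and z of canister_smallest in the frame of pad_1 between 0 and 0.007 m and horizontal distance between canister_second and pad_2 below 0.012 m and z of canister_second in the frame of pad_2 between 0 and 0.007 m and horizontal distance between canister_third and pad_3 below 0.012 m and z of canister_third in the frame of pad_3 between 0 and 0.007 m and horizontal distance between canister_largest and pad_4 below 0.012 m and z of canister_largest in the frame of pad_4 between 0 and 0.007 m)) and angle between each of canister_smallest, canister_second, canister_third, canister_largest's own z axis and vertical below 0.08 rad and linear speed of each of canister_smallest, canister_second, canister_third, canister_largest below 0.02 m/s and angular speed of each of canister_smallest, canister_second, canister_third, canister_largest below 0.2 rad/s); the robot touches nothing.
It fails at once if the pail is pushed or lifted more than 20 mm from where it stood (distance of pail from where it was at the start of the episode above 0.02 m).
It fails at once if the tin is pushed or lifted more than 20 mm from where it stood (distance of tin from where it was at the start of the episode above 0.02 m).
It fails at once if a canister is tipped over (beyond 45 degrees) (angle between any of canister_smallest, canister_second, canister_third, canister_largest's own z axis and vertical above 0.785 rad).
It fails at once if a canister is dropped or thrown: it moves at over 0.6 m/s with no finger on it (a fall of about 18 mm) ((linear speed of canister_smallest above 0.6 m/s and contact force between the fingers and canister_smallest below 0.01 N) or (linear speed of canister_second above 0.6 m/s and contact force between the fingers and canister_second below 0.01 N) or (linear speed of canister_third above 0.6 m/s and contact force between the fingers and canister_third below 0.01 N) or (linear speed of canister_largest above 0.6 m/s and contact force between the fingers and canister_largest below 0.01 N)).
It also fails if it takes over 99 s, if anything falls off the work surface, if the arm or the gripper's body presses on something with over 40 N, if the wrist force passes 120 N, or if a joint passes its speed limit or range.

## Working session

There is one attempt and no reset: what is moved stays moved. The work goes in short steps, Python scripts to look and compute and a shell command to move; the robot and the scene stay as the last step left them, time stands still between calls to the robot, and variables do not carry over. Pictures are saved under pics/ and viewed, about 12 in all and at most 16, crops included, and the job is handed in when it is done.

```bash
mkdir -p pics; ls; cat > h.py <<'E'
import numpy as np, cv2
from cell import readout, grab_frame, job, nets, manip
def f(p): return p["pixels"].shape[0]/2/np.tan(np.radians(p["vertical_fov"])/2)
def ray(p,uv):
    E=np.array(p["extrinsics"]);R=E[:3,:3];t=E[:3,3]
    d=np.array([(uv[0]-p["cx"])/f(p),-(uv[1]-p["cy"])/f(p),-1.])
    return -R.T@t, R.T@d
def at_z(p,uv,z):
    c,d=ray(p,uv); return c+d*(z-c[2])/d[2]
def proj(p,X):
    E=np.array(p["extrinsics"]);c=E[:3,:3]@np.array(X)+E[:3,3]
    return np.array([p["cx"]+f(p)*c[0]/-c[2], p["cy"]-f(p)*c[1]/-c[2]])
def save(p,n,s=1): cv2.imwrite("pics/"+n+".png",cv2.resize(p["pixels"][:,:,::-1],None,fx=s,fy=s))
E
python3 - <<'E'
from h import *
np.set_printoptions(precision=3,suppress=True)
s=readout.get_state();print(s["time_s"],s["position"],s["ee_rot"],s["grip_width"],manip.hold_point_z)
for n in("top","scene"):
    p=grab_frame(n);save(p,n+"0",1.5);print(n,ray(p,(p["cx"],p["cy"])),f(p))
    for l in["canister_smallest","canister_second","canister_third","canister_largest","pad_1","pail","tin"]:
        for r in nets.cut_out(p,l):
            if r["conf"]>.2:
                m=r["mask"];ys,xs=np.nonzero(m)
                print(l,round(r["conf"],2),r["position"],xs.min(),xs.max(),ys.min(),ys.max(),m.sum())
E
```

```text
pics
0.0 [ 0.216 -0.639  0.205] [[-0.     0.947  0.32 ]
 [ 0.001  0.32  -0.947]
 [-1.    -0.    -0.001]] 1.0004659829993081 0.0188
top (array([0.435, 0.025, 1.019]), array([ 0.142, -0.016, -0.99 ])) 393.54291755973884
canister_second 0.29 [235.3, 166.5] 220 250 151 178 697
canister_third 0.82 [229.4, 242.8] 213 238 227 250 506
canister_largest 0.95 [148.2, 230.8] 128 168 216 244 934
canister_largest 0.45 [226.9, 240.3] 214 238 227 249 472
pad_1 0.8 [312.2, 153.7] 296 326 141 170 711
pad_1 0.72 [235.1, 167.0] 220 250 150 180 747
pad_1 0.69 [195.5, 167.6] 181 211 153 182 736
pad_1 0.68 [273.8, 157.6] 259 288 146 175 718
pail 0.93 [123.4, 162.3] 85 163 126 198 4448
tin 0.81 [377.1, 146.1] 357 395 127 162 1019
scene (array([ 1.068, -0.071,  0.905]), array([-0.503,  0.103, -0.858])) 463.8616276607033
canister_smallest 0.8 [118.3, 172.7] 108 132 158 186 518
canister_smallest 0.57 [184.4, 157.2] 171 196 136 172 754
canister_second 0.76 [182.2, 156.6] 169 195 136 171 738
canister_third 0.73 [269.1, 136.7] 257 283 113 158 1021
canister_largest 0.57 [351.0, 125.4] 333 370 99 152 1466
pad_1 0.8 [281.7, 216.0] 263 298 200 233 943
pad_1 0.7 [192.2, 241.7] 171 209 226 261 1074
pad_1 0.65 [236.1, 232.9] 217 254 213 247 1020
pad_1 0.6 [326.8, 202.4] 307 343 189 221 960
pail 0.58 [398.8, 173.2] 358 444 127 215 5889
tin 0.57 [107.2, 255.0] 84 134 232 283 1947
```

View pics/top0.png

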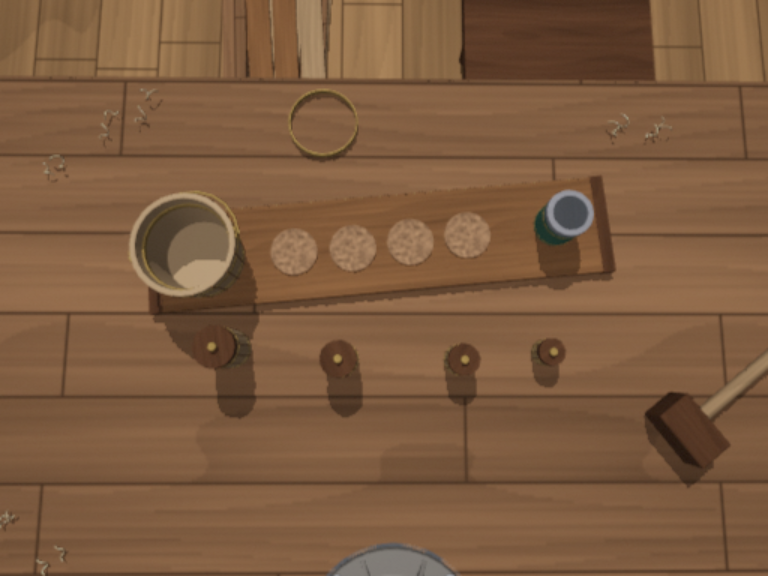

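View pics/scene0.png

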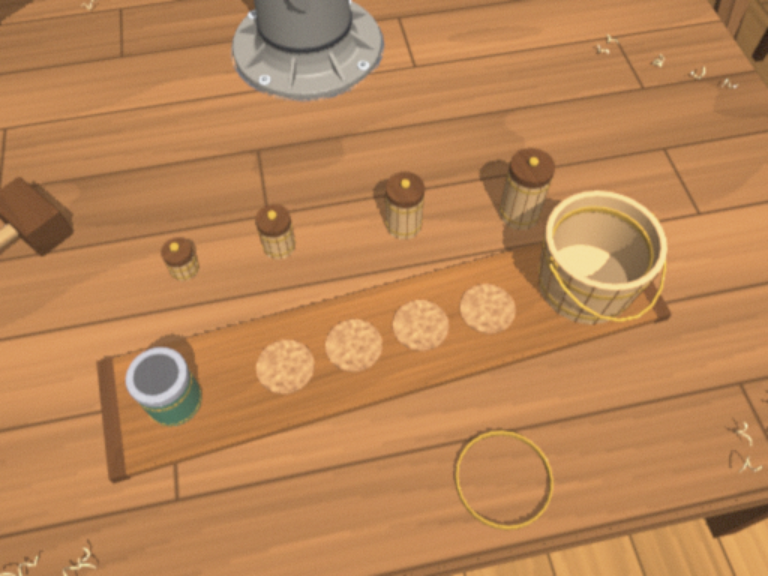

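Pail is at +y (left), tin at −y; the canisters stand largest to smallest from left to right at original pixels of about (141,231), (225,239), (310,239), (369,235) in the top view. Now I'll measure knobs and pads in both views.

```bash
cat >> h.py <<'E'
H=dict(largest=.12,third=.096,second=.074,smallest=.054)
def knob(p,uv,r=8):
    hsv=cv2.cvtColor(np.ascontiguousarray(p["pixels"]),cv2.COLOR_RGB2HSV).astype(int)
    v=np.zeros(hsv.shape[:2]);u0,v0=map(int,uv)
    sl=np.s_[v0-r:v0+r+1,u0-r:u0+r+1]
    m=(hsv[sl][...,1]>130)&(hsv[sl][...,2]>120)&(hsv[sl][...,0]>18)&(hsv[sl][...,0]<35)
    y,x=np.nonzero(m); return np.array([x.mean()+u0-r,y.mean()+v0-r]),m.sum()
E
python3 - <<'E'
from h import *
np.set_printoptions(precision=4,suppress=True)
top=grab_frame("top");sc=grab_frame("scene")
T=dict(largest=(141,231),third=(225,239),second=(310,239),smallest=(369,234.5))
S=dict(largest=(356,107),third=(270,122),second=(181,143.5),smallest=(116,165))
for k in H:
    for n,p,d in(("top",top,T),("sc",sc,S)):
        uv,c=knob(p,d[k]); print(k,n,uv,c,at_z(p,uv,H[k]+.006))
for n,p in(("top",top),("sc",sc)):
    P=[]
    for r in nets.cut_out(p,"pad_1"):
        if r["conf"]<.5: continue
        c,_=cv2.findContours(r["mask"].astype(np.uint8),0,1);c=max(c,key=cv2.contourArea)[:,0].astype(float)
        W=np.array([at_z(p,u,.021)[:2] for u in c]);(x,y),rad=cv2.minEnclosingCircle(W.astype(np.float32))
        A=np.c_[2*W,np.ones(len(W))];s=np.linalg.lstsq(A,(W**2).sum(1),rcond=None)[0]
        m=at_z(p,[*np.argwhere(r["mask"]).mean(0)[::-1]],.021)
        P.append([m[0],m[1],x,y,rad,s[0],s[1]])
    print(n);print(np.array(sorted(P,key=lambda a:-a[1])))
# pail rim, tin lid
for l,z in(("pail",.138),("tin",.106)):
    r=nets.cut_out(top,l)[0]["mask"];c,_=cv2.findContours(r.astype(np.uint8),0,1);c=max(c,key=cv2.contourArea)[:,0].astype(float)
    W=np.array([at_z(top,u,z)[:2] for u in c]);print(l,W.min(0),W.max(0))
E
```

```text
largest top [140.7273 230.5   ] 22 [0.4613 0.2739 0.126 ]
largest sc [355.2143 107.5   ] 28 [0.4614 0.2748 0.126 ]
third top [224.6087 238.5217] 23 [0.4438 0.0873 0.102 ]
third sc [269.8077 122.0385] 26 [0.4435 0.0889 0.102 ]
second top [309.6316 239.2105] 19 [ 0.4425 -0.1124  0.08  ]
second sc [180.8261 143.    ] 23 [ 0.4431 -0.1108  0.08  ]
smallest top [369. 234.] 21 [ 0.4553 -0.2601  0.06  ]
smallest sc [115.875  164.3333] 24 [ 0.4559 -0.2579  0.06  ]
top
[[ 0.6278  0.1687  0.6291  0.1685  0.0403  0.6282  0.1686]
 [ 0.6346  0.0676  0.6346  0.0676  0.039   0.6348  0.0675]
 [ 0.6582 -0.1288  0.6584 -0.1286  0.0405  0.6584 -0.1288]]
sc
[[ 0.6288  0.171   0.6295  0.1721  0.0422  0.628   0.1712]
 [ 0.6347  0.0698  0.6336  0.0696  0.0407  0.634   0.0699]
 [ 0.6467 -0.0287  0.6457 -0.0281  0.0399  0.6459 -0.0286]
 [ 0.6586 -0.1269  0.6575 -0.1271  0.0405  0.6577 -0.1267]]
pail [0.5333 0.2258] [0.6998 0.4004]
tin [ 0.6241 -0.316 ] [ 0.7101 -0.2254]
```

```bash
python3 -m pendant '[{"y":0.58,"z":-0.47,"rx":-0.396},{"y":0.58,"z":-0.47,"rx":-0.396},{"y":0.58,"z":-0.47,"rx":-0.396},{"y":0.58,"z":-0.47,"rx":-0.396},{"y":0.58,"z":-0.47,"rx":-0.396},{"y":0.58,"z":-0.47,"rx":-0.396},{"y":0.58,"z":-0.47,"rx":-0.396},{"y":0.58,"z":-0.47,"rx":-0.396},{"y":0.58,"z":-0.47,"rx":-0.396},{"y":0.58,"z":-0.47,"rx":-0.396}]' 1; cat > st.py <<'E'
from h import *
s=readout.get_state();print(s["time_s"],np.round(s["position"],4),np.round(s["ee_rot"],3).tolist(),np.round(s["joints"],2),s["grip_width"],np.round(s["wrist_force"],1))
E
python3 st.py
```

```text
1.1 [ 0.216  -0.6395  0.2055] [[-0.0, 0.947, 0.32], [0.0, 0.32, -0.947], [-1.0, 0.0, -0.0]] [ 1.1   0.43  0.07  1.61 -0.03  1.11 -0.07] 0.9995955600783242 [-0.6 -0.1 -0.4]schema error: expected keys x, y, z, rx, ry, rz
```

```bash
python3 -m pendant '[{"x":0,"y":0.58,"z":-0.47,"rx":-0.396,"ry":0,"rz":0},{"x":0,"y":0.58,"z":-0.47,"rx":-0.396,"ry":0,"rz":0},{"x":0,"y":0.58,"z":-0.47,"rx":-0.396,"ry":0,"rz":0},{"x":0,"y":0.58,"z":-0.47,"rx":-0.396,"ry":0,"rz":0},{"x":0,"y":0.58,"z":-0.47,"rx":-0.396,"ry":0,"rz":0},{"x":0,"y":0.58,"z":-0.47,"rx":-0.396,"ry":0,"rz":0},{"x":0,"y":0.58,"z":-0.47,"rx":-0.396,"ry":0,"rz":0},{"x":0,"y":0.58,"z":-0.47,"rx":-0.396,"ry":0,"rz":0},{"x":0,"y":0.58,"z":-0.47,"rx":-0.396,"ry":0,"rz":0},{"x":0,"y":0.58,"z":-0.47,"rx":-0.396,"ry":0,"rz":0}]' 1; 
python3 st.py
```

```text
time_s: 2.1
position: [0.3357, -0.4502, 0.2056]
ee_rot: [[0.0, 0.0, 1.0], [0.0, 1.0, -0.0], [-1.0, 0.0, 0.0]]
wrist_force: [0.0, -0.1, -1.2]
grip_width: 1.0
2.1 [ 0.3357 -0.4502  0.2056] [[0.0, 0.0, 1.0], [0.0, 1.0, -0.0], [-1.0, 0.0, 0.0]] [ 1.    0.25 -0.22  1.85  0.06  1.04  0.76] 1.000190980382434 [ 0.  -0.1 -1.2]
```

```bash
python3 -m pendant '[{"x":0.25,"y":0.637,"z":0.4,"rx":0,"ry":0,"rz":0},{"x":0.25,"y":0.637,"z":0.4,"rx":0,"ry":0,"rz":0},{"x":0.25,"y":0.637,"z":0.4,"rx":0,"ry":0,"rz":0},{"x":0.25,"y":0.637,"z":0.4,"rx":0,"ry":0,"rz":0},{"x":0.25,"y":0.637,"z":0.4,"rx":0,"ry":0,"rz":0},{"x":0.25,"y":0.637,"z":0.4,"rx":0,"ry":0,"rz":0},{"x":0.25,"y":0.637,"z":0.4,"rx":0,"ry":0,"rz":0},{"x":0.25,"y":0.637,"z":0.4,"rx":0,"ry":0,"rz":0}]' 1; python3 - <<'E'
from h import *
p=grab_frame("wrist");save(p,"w1",1.3)
E
```

```text
time_s: 2.9
position: [0.4554, -0.2603, 0.1308]
ee_rot: [[0.0, 0.003, 1.0], [-0.001, 1.0, -0.003], [-1.0, -0.001, 0.0]]
wrist_force: [0.1, -0.6, -0.4]
grip_width: 0.999
```

View pics/w1.png

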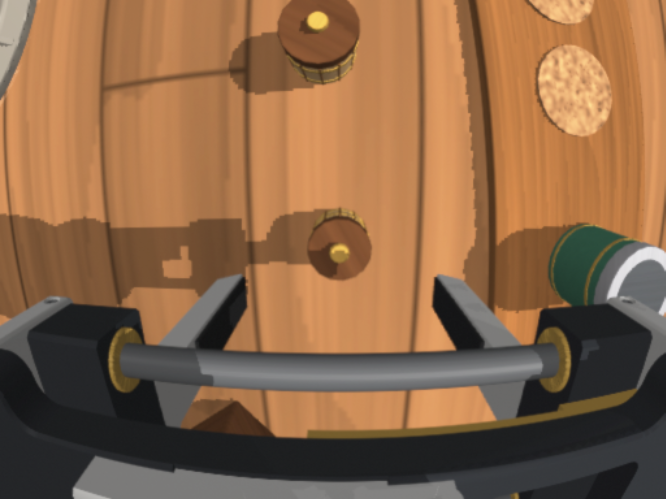

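The smallest canister is midway between the fingers (column 340 against finger tips at 245 and 433). I'll descend and close.

```bash
python3 -m pendant '[{"x":0.15,"y":0.004,"z":0,"rx":0,"ry":0,"rz":0},{"x":0.28,"y":0.004,"z":0,"rx":0,"ry":0,"rz":0},{"x":0.36,"y":0.004,"z":0,"rx":0,"ry":0,"rz":0},{"x":0.379,"y":0.004,"z":0,"rx":0,"ry":0,"rz":0},{"x":0.379,"y":0.004,"z":0,"rx":0,"ry":0,"rz":0},{"x":0.379,"y":0.004,"z":0,"rx":0,"ry":0,"rz":0}]' 1; python3 -m pendant '[{"x":0,"y":0,"z":0,"rx":0,"ry":0,"rz":0},{"x":0,"y":0,"z":0,"rx":0,"ry":0,"rz":0},{"x":0,"y":0,"z":0,"rx":0,"ry":0,"rz":0},{"x":0,"y":0,"z":0,"rx":0,"ry":0,"rz":0},{"x":0,"y":0,"z":0,"rx":0,"ry":0,"rz":0},{"x":0,"y":0,"z":0,"rx":0,"ry":0,"rz":0},{"x":0,"y":0,"z":0,"rx":0,"ry":0,"rz":0},{"x":0,"y":0,"z":0,"rx":0,"ry":0,"rz":0}]' 0
```

```text
time_s: 3.55
position: [0.456, -0.2602, 0.0185]
ee_rot: [[0.002, 0.004, 1.0], [-0.002, 1.0, -0.004], [-1.0, -0.002, 0.002]]
wrist_force: [0.6, -0.4, 0.1]
grip_width: 1.002
time_s: 4.35
position: [0.456, -0.2602, 0.0185]
ee_rot: [[0.002, 0.004, 1.0], [-0.001, 1.0, -0.004], [-1.0, -0.001, 0.002]]
wrist_force: [-0.2, 0.5, 1.3]
grip_width: 0.464
```

```bash
python3 -m pendant '[{"x":-0.1,"y":0,"z":0,"rx":0,"ry":0,"rz":0},{"x":-0.2,"y":0,"z":0,"rx":0,"ry":0,"rz":0},{"x":-0.2,"y":0.06,"z":0.1,"rx":0,"ry":0,"rz":0},{"x":-0.2,"y":0.15,"z":0.23,"rx":0,"ry":0,"rz":0},{"x":-0.2,"y":0.24,"z":0.37,"rx":0,"ry":0,"rz":0},{"x":-0.2,"y":0.33,"z":0.5,"rx":0,"ry":0,"rz":0},{"x":-0.2,"y":0.4,"z":0.62,"rx":0,"ry":0,"rz":0},{"x":-0.2,"y":0.437,"z":0.672,"rx":0,"ry":0,"rz":0},{"x":-0.2,"y":0.437,"z":0.672,"rx":0,"ry":0,"rz":0},{"x":-0.2,"y":0.437,"z":0.672,"rx":0,"ry":0,"rz":0}]' 0;python3 - <<'E'
from h import *
np.set_printoptions(precision=4,suppress=True)
s=readout.get_state();z=s["position"][2]-.0185
for n in("top","scene"):
    p=grab_frame(n);save(p,"c_"+n,1.3)
    g=proj(p,[s["position"][0],s["position"][1]+.001,z+.06]);
    try: uv,c=knob(p,g);print(n,uv,c,at_z(p,uv,z+.06),s["position"])
    except Exception as e: print(n,g,e)
E
```

```text
time_s: 5.35
position: [0.6574, -0.1298, 0.0781]
ee_rot: [[0.001, 0.003, 1.0], [-0.002, 1.0, -0.003], [-1.0, -0.002, 0.001]]
wrist_force: [0.1, 0.2, -0.5]
grip_width: 0.466
top [nan nan] 0 [nan nan nan] [ 0.6574 -0.1298  0.0781]
scene [186.  218.5] 2 [ 0.6509 -0.1211  0.1196] [ 0.6574 -0.1298  0.0781]h.py:20: RuntimeWarning: Mean of empty slice.
  y,x=np.nonzero(m); return np.array([x.mean()+u0-r,y.mean()+v0-r]),m.sum()
  ret = ret.dtype.type(ret / rcount)
```

```bash
python3 -m pendant '[{"x":0.05,"y":0.002,"z":0.001,"rx":0,"ry":0,"rz":0},{"x":0.09,"y":0.002,"z":0.001,"rx":0,"ry":0,"rz":0},{"x":0.11,"y":0.002,"z":0.001,"rx":0,"ry":0,"rz":0},{"x":0.12,"y":0.002,"z":0.001,"rx":0,"ry":0,"rz":0},{"x":0.125,"y":0.002,"z":0.001,"rx":0,"ry":0,"rz":0},{"x":0.127,"y":0.002,"z":0.001,"rx":0,"ry":0,"rz":0},{"x":0.127,"y":0.002,"z":0.001,"rx":0,"ry":0,"rz":0},{"x":0.127,"y":0.002,"z":0.001,"rx":0,"ry":0,"rz":0}]' 0
```

```text
time_s: 6.25
position: [0.6575, -0.1304, 0.0407]
ee_rot: [[0.001, 0.005, 1.0], [-0.002, 1.0, -0.005], [-1.0, -0.002, 0.001]]
wrist_force: [-1.3, -0.5, -1.1]
grip_width: 0.463
```

```bash
python3 -m pendant '[{"x":0.003,"y":0.003,"z":0,"rx":0,"ry":0,"rz":0},{"x":0.004,"y":0.003,"z":0,"rx":0,"ry":0,"rz":0},{"x":0.004,"y":0.003,"z":0,"rx":0,"ry":0,"rz":0}]' 0; python3 -m pendant '[{"x":0,"y":0,"z":0,"rx":0,"ry":0,"rz":0},{"x":0,"y":0,"z":0,"rx":0,"ry":0,"rz":0},{"x":0,"y":0,"z":0,"rx":0,"ry":0,"rz":0},{"x":0,"y":0,"z":0,"rx":0,"ry":0,"rz":0},{"x":0,"y":0,"z":0,"rx":0,"ry":0,"rz":0},{"x":0,"y":0,"z":0,"rx":0,"ry":0,"rz":0}]' 0.9
```

```text
time_s: 6.55
position: [0.6576, -0.1294, 0.0396]
ee_rot: [[0.002, 0.005, 1.0], [-0.002, 1.0, -0.005], [-1.0, -0.002, 0.002]]
wrist_force: [-0.0, 0.2, 0.1]
grip_width: 0.462
time_s: 7.15
position: [0.6575, -0.1295, 0.0395]
ee_rot: [[0.001, 0.005, 1.0], [-0.002, 1.0, -0.005], [-1.0, -0.002, 0.001]]
wrist_force: [1.3, 0.5, 0.8]
grip_width: 0.897
```

```bash
python3 -m pendant '[{"x":-0.1,"y":0,"z":0,"rx":0,"ry":0,"rz":0},{"x":-0.25,"y":0,"z":0,"rx":0,"ry":0,"rz":0},{"x":-0.368,"y":0,"z":0,"rx":0,"ry":0,"rz":0},{"x":-0.368,"y":0.06,"z":-0.716,"rx":0,"ry":0,"rz":0},{"x":-0.368,"y":0.06,"z":-0.716,"rx":0,"ry":0,"rz":0},{"x":-0.368,"y":0.06,"z":-0.716,"rx":0,"ry":0,"rz":0},{"x":-0.368,"y":0.06,"z":-0.716,"rx":0,"ry":0,"rz":0},{"x":-0.368,"y":0.06,"z":-0.716,"rx":0,"ry":0,"rz":0},{"x":-0.368,"y":0.06,"z":-0.716,"rx":0,"ry":0,"rz":0},{"x":-0.368,"y":0.06,"z":-0.716,"rx":0,"ry":0,"rz":0}]' 0.95;python3 - <<'E'
from h import *
np.set_printoptions(precision=4,suppress=True)
for n in("top","scene"):
    p=grab_frame(n);g=proj(p,[.6577,-.1282,.081]);save(p,"d_"+n,1.5)
    uv,c=knob(p,g);print(n,g,uv,c,at_z(p,uv,.081))
E
```

```text
time_s: 8.15
position: [0.4436, -0.1103, 0.1502]
ee_rot: [[0.003, 0.005, 1.0], [-0.003, 1.0, -0.005], [-1.0, -0.003, 0.003]]
wrist_force: [0.0, -0.2, -0.6]
grip_width: 0.951
top [314.5379 150.4036] [314.75 150.25] 20 [ 0.6581 -0.1287  0.081 ]
scene [185.414  231.1587] [185.7647 231.2353] 34 [ 0.658  -0.1275  0.081 ]
```

View pics/d_scene.png

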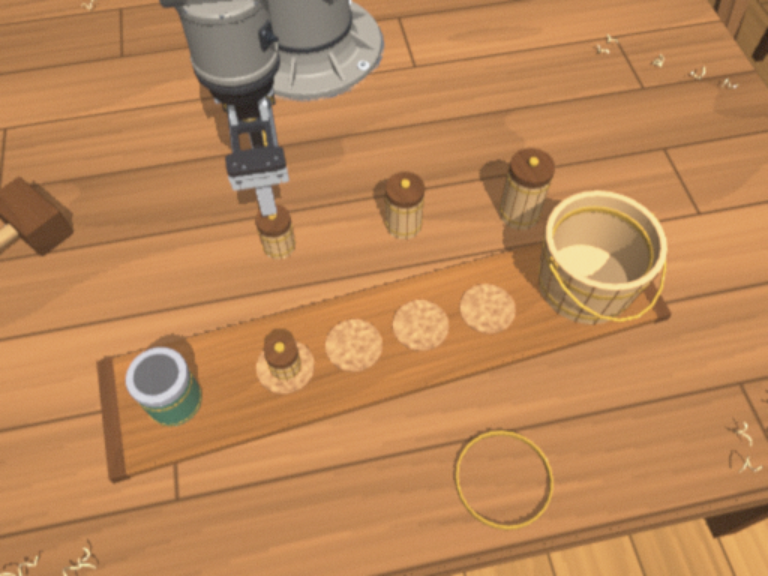

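The smallest stands upright on the right pad (view px ~(283,355)), knob within 1 mm of the pad centre in both views. Next is the second canister.

```bash
python3 -m pendant '[{"x":0.15,"y":-0.004,"z":-0.003,"rx":0,"ry":0,"rz":0},{"x":0.28,"y":-0.004,"z":-0.003,"rx":0,"ry":0,"rz":0},{"x":0.37,"y":-0.004,"z":-0.003,"rx":0,"ry":0,"rz":0},{"x":0.4,"y":-0.004,"z":-0.003,"rx":0,"ry":0,"rz":0},{"x":0.4,"y":-0.004,"z":-0.003,"rx":0,"ry":0,"rz":0},{"x":0.4,"y":-0.004,"z":-0.003,"rx":0,"ry":0,"rz":0}]' 0.95; python3 -m pendant '[{"x":0,"y":0,"z":0,"rx":0,"ry":0,"rz":0},{"x":0,"y":0,"z":0,"rx":0,"ry":0,"rz":0},{"x":0,"y":0,"z":0,"rx":0,"ry":0,"rz":0},{"x":0,"y":0,"z":0,"rx":0,"ry":0,"rz":0},{"x":0,"y":0,"z":0,"rx":0,"ry":0,"rz":0},{"x":0,"y":0,"z":0,"rx":0,"ry":0,"rz":0},{"x":0,"y":0,"z":0,"rx":0,"ry":0,"rz":0},{"x":0,"y":0,"z":0,"rx":0,"ry":0,"rz":0}]' 0
```

```text
time_s: 8.85
position: [0.4443, -0.1114, 0.0305]
ee_rot: [[0.003, 0.004, 1.0], [-0.002, 1.0, -0.004], [-1.0, -0.002, 0.003]]
wrist_force: [0.4, 0.8, -0.2]
grip_width: 0.95
time_s: 9.65
position: [0.4443, -0.1115, 0.0307]
ee_rot: [[0.003, 0.005, 1.0], [-0.002, 1.0, -0.005], [-1.0, -0.002, 0.003]]
wrist_force: [-1.7, -0.3, 6.7]
grip_width: 0.538
```

```bash
python3 -m pendant '[{"x":-0.1,"y":0,"z":0,"rx":0,"ry":0,"rz":0},{"x":-0.2,"y":0,"z":0,"rx":0,"ry":0,"rz":0},{"x":-0.2,"y":0.04,"z":0.1,"rx":0,"ry":0,"rz":0},{"x":-0.2,"y":0.1,"z":0.24,"rx":0,"ry":0,"rz":0},{"x":-0.2,"y":0.15,"z":0.38,"rx":0,"ry":0,"rz":0},{"x":-0.2,"y":0.21,"z":0.52,"rx":0,"ry":0,"rz":0},{"x":-0.2,"y":0.25,"z":0.63,"rx":0,"ry":0,"rz":0},{"x":-0.2,"y":0.274,"z":0.675,"rx":0,"ry":0,"rz":0},{"x":-0.2,"y":0.274,"z":0.675,"rx":0,"ry":0,"rz":0},{"x":-0.2,"y":0.274,"z":0.675,"rx":0,"ry":0,"rz":0}]' 0
```

```text
time_s: 10.65
position: [0.6462, -0.0302, 0.0905]
ee_rot: [[0.002, 0.004, 1.0], [-0.002, 1.0, -0.004], [-1.0, -0.002, 0.002]]
wrist_force: [-0.2, -0.5, -1.8]
grip_width: 0.538
```

```bash
python3 -m pendant '[{"x":0.05,"y":0.003,"z":0.002,"rx":0,"ry":0,"rz":0},{"x":0.09,"y":0.003,"z":0.002,"rx":0,"ry":0,"rz":0},{"x":0.11,"y":0.003,"z":0.002,"rx":0,"ry":0,"rz":0},{"x":0.12,"y":0.003,"z":0.002,"rx":0,"ry":0,"rz":0},{"x":0.126,"y":0.003,"z":0.002,"rx":0,"ry":0,"rz":0},{"x":0.13,"y":0.003,"z":0.002,"rx":0,"ry":0,"rz":0},{"x":0.131,"y":0.003,"z":0.002,"rx":0,"ry":0,"rz":0},{"x":0.131,"y":0.003,"z":0.002,"rx":0,"ry":0,"rz":0}]' 0
```

```text
time_s: 11.45
position: [0.647, -0.0294, 0.0517]
ee_rot: [[0.002, 0.004, 1.0], [-0.002, 1.0, -0.004], [-1.0, -0.002, 0.002]]
wrist_force: [-2.8, -0.1, 4.7]
grip_width: 0.539
```

```bash
python3 -m pendant '[{"x":0,"y":0,"z":0,"rx":0,"ry":0,"rz":0},{"x":0,"y":0,"z":0,"rx":0,"ry":0,"rz":0},{"x":0,"y":0,"z":0,"rx":0,"ry":0,"rz":0},{"x":0,"y":0,"z":0,"rx":0,"ry":0,"rz":0},{"x":0,"y":0,"z":0,"rx":0,"ry":0,"rz":0},{"x":0,"y":0,"z":0,"rx":0,"ry":0,"rz":0}]' 0.9;python3 -m pendant '[{"x":-0.1,"y":0,"z":0,"rx":0,"ry":0,"rz":0},{"x":-0.25,"y":0,"z":0,"rx":0,"ry":0,"rz":0},{"x":-0.394,"y":0,"z":0,"rx":0,"ry":0,"rz":0},{"x":-0.394,"y":0.39,"z":-0.678,"rx":0,"ry":0,"rz":0},{"x":-0.394,"y":0.39,"z":-0.678,"rx":0,"ry":0,"rz":0},{"x":-0.394,"y":0.39,"z":-0.678,"rx":0,"ry":0,"rz":0},{"x":-0.394,"y":0.39,"z":-0.678,"rx":0,"ry":0,"rz":0},{"x":-0.394,"y":0.39,"z":-0.678,"rx":0,"ry":0,"rz":0},{"x":-0.394,"y":0.39,"z":-0.678,"rx":0,"ry":0,"rz":0},{"x":-0.394,"y":0.39,"z":-0.678,"rx":0,"ry":0,"rz":0}]' 0.95;python3 - <<'E'
from h import *
np.set_printoptions(precision=4,suppress=True)
for n in("top","scene"):
    p=grab_frame(n);save(p,"e_"+n,1.5)
    for X in([.6577,-.1282,.081],[.6468,-.0293,.101]):
        uv,c=knob(p,proj(p,X));print(n,uv,c,at_z(p,uv,X[2])-X)
E
```

```text
time_s: 12.05
position: [0.647, -0.0294, 0.0517]
ee_rot: [[0.002, 0.004, 1.0], [-0.002, 1.0, -0.004], [-1.0, -0.002, 0.002]]
wrist_force: [0.5, 0.8, 0.3]
grip_width: 0.902
time_s: 13.05
position: [0.444, 0.0888, 0.1697]
ee_rot: [[0.003, 0.003, 1.0], [-0.003, 1.0, -0.003], [-1.0, -0.003, 0.003]]
wrist_force: [0.4, -0.2, 0.8]
grip_width: 0.947
top [314.8421 150.1579] 19 [ 0.0006 -0.0008 -0.    ]
top [274.7895 152.3684] 19 [ 0.0009 -0.0004 -0.    ]
scene [185.8    231.0857] 35 [-0.      0.0008 -0.    ]
scene [234.0645 212.5806] 31 [ 0.0007  0.0007 -0.    ]
```

```bash
python3 -m pendant '[{"x":0.15,"y":-0.003,"z":0,"rx":0,"ry":0,"rz":0},{"x":0.28,"y":-0.003,"z":0,"rx":0,"ry":0,"rz":0},{"x":0.37,"y":-0.003,"z":0,"rx":0,"ry":0,"rz":0},{"x":0.406,"y":-0.003,"z":0,"rx":0,"ry":0,"rz":0},{"x":0.406,"y":-0.003,"z":0,"rx":0,"ry":0,"rz":0},{"x":0.406,"y":-0.003,"z":0,"rx":0,"ry":0,"rz":0}]' 0.95; python3 -m pendant '[{"x":0,"y":0,"z":0,"rx":0,"ry":0,"rz":0},{"x":0,"y":0,"z":0,"rx":0,"ry":0,"rz":0},{"x":0,"y":0,"z":0,"rx":0,"ry":0,"rz":0},{"x":0,"y":0,"z":0,"rx":0,"ry":0,"rz":0},{"x":0,"y":0,"z":0,"rx":0,"ry":0,"rz":0},{"x":0,"y":0,"z":0,"rx":0,"ry":0,"rz":0},{"x":0,"y":0,"z":0,"rx":0,"ry":0,"rz":0},{"x":0,"y":0,"z":0,"rx":0,"ry":0,"rz":0}]' 0
```

```text
time_s: 13.75
position: [0.4458, 0.0872, 0.0483]
ee_rot: [[0.003, 0.006, 1.0], [-0.002, 1.0, -0.006], [-1.0, -0.002, 0.003]]
wrist_force: [0.6, -0.5, 0.0]
grip_width: 0.945
time_s: 14.55
position: [0.446, 0.0872, 0.0487]
ee_rot: [[0.004, 0.006, 1.0], [-0.002, 1.0, -0.006], [-1.0, -0.002, 0.004]]
wrist_force: [-1.3, -1.0, 7.9]
grip_width: 0.613
```

```bash
python3 -m pendant '[{"x":-0.1,"y":0,"z":0,"rx":0,"ry":0,"rz":0},{"x":-0.2,"y":0,"z":0,"rx":0,"ry":0,"rz":0},{"x":-0.2,"y":-0.01,"z":0.1,"rx":0,"ry":0,"rz":0},{"x":-0.2,"y":-0.02,"z":0.23,"rx":0,"ry":0,"rz":0},{"x":-0.2,"y":-0.03,"z":0.36,"rx":0,"ry":0,"rz":0},{"x":-0.2,"y":-0.05,"z":0.49,"rx":0,"ry":0,"rz":0},{"x":-0.2,"y":-0.063,"z":0.59,"rx":0,"ry":0,"rz":0},{"x":-0.2,"y":-0.063,"z":0.633,"rx":0,"ry":0,"rz":0},{"x":-0.2,"y":-0.063,"z":0.633,"rx":0,"ry":0,"rz":0},{"x":-0.2,"y":-0.063,"z":0.633,"rx":0,"ry":0,"rz":0}]' 0
```

```text
time_s: 15.55
position: [0.6347, 0.0675, 0.1089]
ee_rot: [[0.002, 0.005, 1.0], [-0.002, 1.0, -0.005], [-1.0, -0.002, 0.002]]
wrist_force: [-1.1, 0.3, -1.4]
grip_width: 0.612
```

```bash
python3 -m pendant '[{"x":0.05,"y":0.003,"z":0.003,"rx":0,"ry":0,"rz":0},{"x":0.09,"y":0.003,"z":0.003,"rx":0,"ry":0,"rz":0},{"x":0.11,"y":0.003,"z":0.003,"rx":0,"ry":0,"rz":0},{"x":0.12,"y":0.003,"z":0.003,"rx":0,"ry":0,"rz":0},{"x":0.126,"y":0.003,"z":0.003,"rx":0,"ry":0,"rz":0},{"x":0.13,"y":0.003,"z":0.003,"rx":0,"ry":0,"rz":0},{"x":0.131,"y":0.003,"z":0.003,"rx":0,"ry":0,"rz":0},{"x":0.131,"y":0.003,"z":0.003,"rx":0,"ry":0,"rz":0}]' 0
```

```text
time_s: 16.35
position: [0.6358, 0.0684, 0.0698]
ee_rot: [[0.003, 0.005, 1.0], [-0.002, 1.0, -0.005], [-1.0, -0.002, 0.003]]
wrist_force: [0.6, -0.5, -1.3]
grip_width: 0.616
```

```bash
python3 -m pendant '[{"x":0.003,"y":0,"z":0,"rx":0,"ry":0,"rz":0},{"x":0.003,"y":0,"z":0,"rx":0,"ry":0,"rz":0},{"x":0.003,"y":0,"z":0,"rx":0,"ry":0,"rz":0}]' 0;python3 -m pendant '[{"x":0,"y":0,"z":0,"rx":0,"ry":0,"rz":0},{"x":0,"y":0,"z":0,"rx":0,"ry":0,"rz":0},{"x":0,"y":0,"z":0,"rx":0,"ry":0,"rz":0},{"x":0,"y":0,"z":0,"rx":0,"ry":0,"rz":0},{"x":0,"y":0,"z":0,"rx":0,"ry":0,"rz":0},{"x":0,"y":0,"z":0,"rx":0,"ry":0,"rz":0}]' 0.9;python3 -m pendant '[{"x":-0.1,"y":0,"z":0,"rx":0,"ry":0,"rz":0},{"x":-0.25,"y":0,"z":0,"rx":0,"ry":0,"rz":0},{"x":-0.403,"y":0,"z":0,"rx":0,"ry":0,"rz":0},{"x":-0.403,"y":0.687,"z":-0.582,"rx":0,"ry":0,"rz":0},{"x":-0.403,"y":0.687,"z":-0.582,"rx":0,"ry":0,"rz":0},{"x":-0.403,"y":0.687,"z":-0.582,"rx":0,"ry":0,"rz":0},{"x":-0.403,"y":0.687,"z":-0.582,"rx":0,"ry":0,"rz":0},{"x":-0.403,"y":0.687,"z":-0.582,"rx":0,"ry":0,"rz":0},{"x":-0.403,"y":0.687,"z":-0.582,"rx":0,"ry":0,"rz":0},{"x":-0.403,"y":0.687,"z":-0.582,"rx":0,"ry":0,"rz":0}]' 0.95;python3 - <<'E'
from h import *
np.set_printoptions(precision=4,suppress=True)
for n in("top","scene"):
    p=grab_frame(n);save(p,"f_"+n,1.5)
    for X in([.6468,-.0293,.101],[.636,.069,.123]):
        uv,c=knob(p,proj(p,X));print(n,uv,c,at_z(p,uv,X[2])-X)
p=grab_frame("wrist");save(p,"w2",1.3)
E
```

```text
time_s: 16.65
position: [0.6359, 0.0684, 0.0697]
ee_rot: [[0.003, 0.005, 1.0], [-0.002, 1.0, -0.005], [-1.0, -0.002, 0.003]]
wrist_force: [-4.4, -1.1, 8.6]
grip_width: 0.614
time_s: 17.25
position: [0.6359, 0.0684, 0.0697]
ee_rot: [[0.003, 0.005, 1.0], [-0.002, 1.0, -0.005], [-1.0, -0.002, 0.003]]
wrist_force: [-0.6, -0.6, 0.1]
grip_width: 0.903
time_s: 18.25
position: [0.4598, 0.2785, 0.19]
ee_rot: [[0.003, 0.0, 1.0], [-0.001, 1.0, -0.0], [-1.0, -0.001, 0.003]]
wrist_force: [0.7, -0.3, 0.4]
grip_width: 0.954
top [274.8 152.5] 20 [ 0.0006 -0.0004 -0.    ]
top [233. 155.] 21 [-0.     -0.0002  0.    ]
scene [234.     212.3438] 32 [ 0.0001  0.0006 -0.    ]
scene [282.2188 192.9062] 32 [-0.0002  0.0008  0.    ]
```

View pics/w2.png

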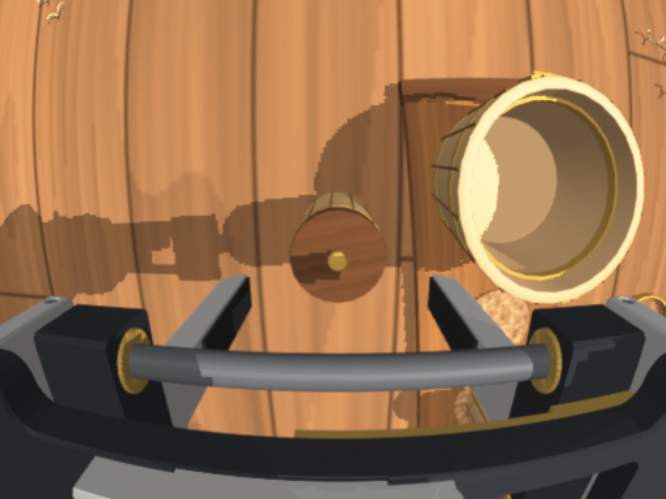

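The largest canister's knob (337,260) is centred between the fingers, and the right finger clears the pail.

```bash
python3 -m pendant '[{"x":0,"y":-0.014,"z":0.004,"rx":0,"ry":0,"rz":0},{"x":0.15,"y":-0.014,"z":0.004,"rx":0,"ry":0,"rz":0},{"x":0.28,"y":-0.014,"z":0.004,"rx":0,"ry":0,"rz":0},{"x":0.35,"y":-0.014,"z":0.004,"rx":0,"ry":0,"rz":0},{"x":0.377,"y":-0.014,"z":0.004,"rx":0,"ry":0,"rz":0},{"x":0.377,"y":-0.014,"z":0.004,"rx":0,"ry":0,"rz":0},{"x":0.377,"y":-0.014,"z":0.004,"rx":0,"ry":0,"rz":0}]' 0.95; python3 -m pendant '[{"x":0,"y":0,"z":0,"rx":0,"ry":0,"rz":0},{"x":0,"y":0,"z":0,"rx":0,"ry":0,"rz":0},{"x":0,"y":0,"z":0,"rx":0,"ry":0,"rz":0},{"x":0,"y":0,"z":0,"rx":0,"ry":0,"rz":0},{"x":0,"y":0,"z":0,"rx":0,"ry":0,"rz":0},{"x":0,"y":0,"z":0,"rx":0,"ry":0,"rz":0},{"x":0,"y":0,"z":0,"rx":0,"ry":0,"rz":0}]' 0
```

```text
time_s: 19.1
position: [0.4651, 0.2704, 0.0775]
ee_rot: [[0.004, 0.007, 1.0], [-0.002, 1.0, -0.007], [-1.0, -0.002, 0.004]]
wrist_force: [0.6, 1.2, 0.4]
grip_width: 0.951
time_s: 19.8
position: [0.4652, 0.2707, 0.0779]
ee_rot: [[0.005, 0.007, 1.0], [-0.001, 1.0, -0.007], [-1.0, -0.001, 0.005]]
wrist_force: [-1.8, 0.1, 6.6]
grip_width: 0.702
```

```bash
python3 -m pendant '[{"x":-0.1,"y":0,"z":0,"rx":0,"ry":0,"rz":0},{"x":-0.2,"y":0,"z":0,"rx":0,"ry":0,"rz":0},{"x":-0.2,"y":-0.1,"z":0,"rx":0,"ry":0,"rz":0},{"x":-0.2,"y":-0.22,"z":0,"rx":0,"ry":0,"rz":0},{"x":-0.2,"y":-0.32,"z":0.04,"rx":0,"ry":0,"rz":0},{"x":-0.2,"y":-0.351,"z":0.16,"rx":0,"ry":0,"rz":0},{"x":-0.2,"y":-0.351,"z":0.3,"rx":0,"ry":0,"rz":0},{"x":-0.2,"y":-0.351,"z":0.43,"rx":0,"ry":0,"rz":0},{"x":-0.2,"y":-0.351,"z":0.52,"rx":0,"ry":0,"rz":0},{"x":-0.2,"y":-0.351,"z":0.541,"rx":0,"ry":0,"rz":0}]' 0; python3 -m pendant '[{"x":0,"y":0,"z":0,"rx":0,"ry":0,"rz":0},{"x":0,"y":0,"z":0,"rx":0,"ry":0,"rz":0}]' 0; python3 - <<'E'
from h import *
np.set_printoptions(precision=4,suppress=True)
s=readout.get_state();pos=s["position"];z=pos[2]-.0779
p=grab_frame("scene");save(p,"g_scene",1.5)
uv,c=knob(p,proj(p,[pos[0],pos[1]+.0035,z+.126]));print(uv,c,at_z(p,uv,z+.126)-pos)
E
```

```text
time_s: 20.8
position: [0.6288, 0.1638, 0.138]
ee_rot: [[0.005, 0.008, 1.0], [-0.001, 1.0, -0.008], [-1.0, -0.001, 0.005]]
wrist_force: [0.8, 0.3, -2.4]
grip_width: 0.698
time_s: 21.0
position: [0.6279, 0.1638, 0.1376]
ee_rot: [[0.004, 0.008, 1.0], [-0.002, 1.0, -0.008], [-1.0, -0.001, 0.004]]
wrist_force: [-0.5, -0.8, -1.6]
grip_width: 0.702
[nan nan] 0 [nan nan nan]h.py:20: RuntimeWarning: Mean of empty slice.
  y,x=np.nonzero(m); return np.array([x.mean()+u0-r,y.mean()+v0-r]),m.sum()
  ret = ret.dtype.type(ret / rcount)
```

View pics/g_scene.png

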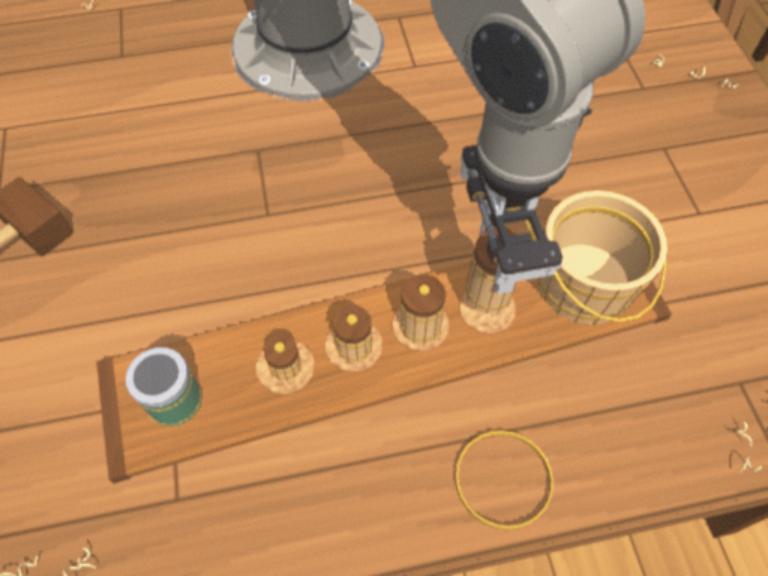

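The other three stand on their pads, and the largest hangs upright above the pad next to the pail. Lowering it now.

```bash
python3 -m pendant '[{"x":0.05,"y":0.006,"z":0,"rx":0,"ry":0,"rz":0},{"x":0.09,"y":0.006,"z":0,"rx":0,"ry":0,"rz":0},{"x":0.11,"y":0.006,"z":0,"rx":0,"ry":0,"rz":0},{"x":0.12,"y":0.006,"z":0,"rx":0,"ry":0,"rz":0},{"x":0.126,"y":0.006,"z":0,"rx":0,"ry":0,"rz":0},{"x":0.13,"y":0.006,"z":0,"rx":0,"ry":0,"rz":0},{"x":0.131,"y":0.006,"z":0,"rx":0,"ry":0,"rz":0},{"x":0.131,"y":0.006,"z":0,"rx":0,"ry":0,"rz":0}]' 0
```

```text
time_s: 21.85
position: [0.628, 0.1658, 0.099]
ee_rot: [[0.004, 0.008, 1.0], [-0.001, 1.0, -0.008], [-1.0, -0.001, 0.004]]
wrist_force: [-2.5, 0.4, 2.2]
grip_width: 0.701
```

Contact. Open to about 85 mm, rise, then back away to clear the views.

```bash
python3 -m pendant '[{"x":0.001,"y":0,"z":0,"rx":0,"ry":0,"rz":0},{"x":0.001,"y":0,"z":0,"rx":0,"ry":0,"rz":0},{"x":0.001,"y":0,"z":0,"rx":0,"ry":0,"rz":0},{"x":0.001,"y":0,"z":0,"rx":0,"ry":0,"rz":0},{"x":0.001,"y":0,"z":0,"rx":0,"ry":0,"rz":0},{"x":0.001,"y":0,"z":0,"rx":0,"ry":0,"rz":0}]' 0.92;python3 -m pendant '[{"x":-0.1,"y":0,"z":0,"rx":0,"ry":0,"rz":0},{"x":-0.25,"y":0,"z":0,"rx":0,"ry":0,"rz":0},{"x":-0.4,"y":0,"z":0,"rx":0,"ry":0,"rz":0},{"x":-0.4,"y":0.1,"z":-0.55,"rx":0,"ry":0,"rz":0},{"x":-0.4,"y":0.3,"z":-0.55,"rx":0,"ry":0,"rz":0},{"x":-0.4,"y":0.5,"z":-0.55,"rx":0,"ry":0,"rz":0},{"x":-0.4,"y":0.5,"z":-0.55,"rx":0,"ry":0,"rz":0},{"x":-0.4,"y":0.5,"z":-0.55,"rx":0,"ry":0,"rz":0},{"x":-0.4,"y":0.5,"z":-0.55,"rx":0,"ry":0,"rz":0},{"x":-0.4,"y":0.5,"z":-0.55,"rx":0,"ry":0,"rz":0}]' 0.92;python3 - <<'E'
from h import *
np.set_printoptions(precision=4,suppress=True)
for n in("top","scene"):
    p=grab_frame(n);save(p,"h_"+n,1.5)
    for X in([.6577,-.1282,.081],[.6468,-.0293,.101],[.636,.069,.123],[.6275,.169,.147]):
        uv,c=knob(p,proj(p,X));print(n,uv,c,at_z(p,uv,X[2])-X)
    for l in("pail","tin"):
        m=nets.cut_out(p,l)[0]["mask"];y,x=np.nonzero(m);print(l,x.min(),x.max(),y.min(),y.max(),m.sum())
E
```

```text
time_s: 22.45
position: [0.628, 0.1658, 0.0987]
ee_rot: [[0.004, 0.008, 1.0], [-0.001, 1.0, -0.008], [-1.0, -0.001, 0.005]]
wrist_force: [0.0, -0.3, 0.7]
grip_width: 0.92
time_s: 23.45
position: [0.4634, 0.3176, 0.2178]
ee_rot: [[0.005, 0.006, 1.0], [-0.001, 1.0, -0.006], [-1.0, -0.001, 0.005]]
wrist_force: [0.4, -0.6, -0.9]
grip_width: 0.916
top [314.8095 150.1429] 21 [ 0.0007 -0.0007 -0.    ]
top [274.7619 152.381 ] 21 [ 0.0009 -0.0004 -0.    ]
top [233. 155.] 21 [-0.     -0.0002  0.    ]
top [187.9524 157.0952] 21 [-0.0022  0.      0.    ]
pail 86 163 127 197 4109Traceback (most recent call last):
  File "<stdin>", line 8, in <module>
IndexError: list index out of range
```

View pics/h_top.png

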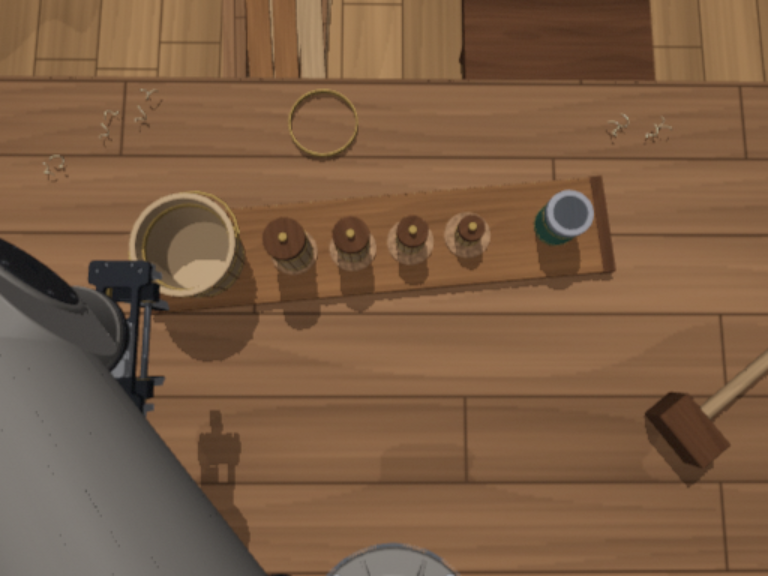

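All four stand upright on their pads; pail (px ~185,243) and tin (~567,215) are where they began, and the gripper is clear of everything at z 0.218. Handing in.

```bash
python3 -c "from cell import job; print(job.finish_job())"
```

```text
the job is handed in; nothing more can be done
None
```

All four canisters are set out upright on the pads. From the pail to the tin they run largest, second largest, second smallest, smallest. The job was handed in at about 24 s of the 99 s allowed.

- **Placing:** In the last top view, each knob lay about 1 mm or less from its pad's measured centre, except the largest at about 2 mm. The limit is 12 mm. The scene camera agreed to within 1 mm for the three smaller canisters. For each one I lowered until it was within about a millimetre of its pad or touching it, then opened the fingers.
- **Pail and tin:** The pail's outline in the last top view was within a pixel of the first. The network missed the tin in that picture, so I compared it by eye and it looked unmoved.
- **Not checked:** My last script stopped when the network missed the tin, so there is no final scene-camera measurement of the largest canister.
- **Disagreement:** The gripper took the largest about 4 mm off its centre in both x and y. I allowed for the y offset when placing it. The shift in x was not explained.

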